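# Hold the sprung board clamp open in the test box

## Task

Make the test box ready for me to lay the next board in: slide its clear guard fully open to the left, then reach into the open bay and pull the board clamp's spring-loaded jaw towards the front of the box by its upright finger tab, until the pointer on the end of the jaw lines up with the brass index block set on the scale. Keep holding it there: your program finishes while still gripping the tab, with the jaw steady at the mark and the guard left open. Do not shift the index block or disturb the other things on the bench.

Things in the scene. Friction and masses are not known exactly. Their poses are not given: they have to be found in the camera images.
- testbox: Grey test box fixed to the bench, 240 mm deep (x), 420 mm long (y), 166 mm high at its guard tracks; origin under its middle, on the bench; z up. The front panel with sockets faces -x (the robot), +y is its left. Place and yaw vary. The right half (y -208 to 0 mm) is the work bay holding the board clamp, inside clear walls; 214 mm free between the front and back tracks.
- guard (a joint): Travel of the clear guard pane (206 mm along y, 222 mm along x, 4 mm thick, underside at z = 151 mm of the box) along +y of the box: 0 m = shut over the work bay, 0.185 m = fully open (end stop), lying over the fixed left pane. Starts shut or slightly ajar. Stays where it is left; about 2 to 3 N to move it.
- guard_grip (a point): Middle of the guard's black bar handle, at the middle of the pane, 185 mm above the bench. The bar is 96 mm long along x of the box, 14 mm wide (y) and 14 mm high, on two end posts (14 x 14 mm, 40 mm either side of the middle), with 23 mm of free space between bar and pane.
- jaw (a joint): Pull of the spring-loaded clamp jaw along -x of the box (towards the front panel): 0 m = home, pushed there by its springs; 0.060 m = end of travel. The springs push back with about 4 N at 0 and about 110 N/m more (about 9 N at 45 mm). It flies home when let go.
- jaw_tab (a point): Middle of the top edge of the jaw's upright aluminium finger tab: 10 mm thick along x of the box, 42 mm wide (y), standing 42 mm above the black jaw bar (20 x 130 mm, along y). Its top is 140 mm above the bench, 11 mm below the guard; the bar's top is at 98 mm. Home: box x = +10, y = -100 mm; moves with the jaw. Nothing else in the bay is taller than 102 mm.
- jaw_pointer (a point): Tip of the small steel pointer (3 mm wide) at the right (-y) end of the jaw, 75 mm to the right of the tab's middle and at the same x as the tab; moves with the jaw. Axes as the box.
- index (a joint): Setting of the index block along -x of the box, in m, clamped stiffly before the start, 0.022 to 0.046: the pointer stands exactly at the index line when jaw reads the same value as this.
- index_line (a point): Middle of the dark line across the brass index block (12 mm long along x, 14 mm wide), clamped on the white scale strip at the right side of the bay, beside the path of the pointer; 99 mm above the bench. Axes as the box. The pointer is lined up when it has the same box x as this line.
- board: Loose white circuit board, 80 x 60 mm, on the bench in front of the box; leave alone. Origin at the middle of its underside.
- breadboard: White solderless breadboard, 165 x 55 x 9 mm, on the cutting mat; leave alone. Origin at the middle of its underside.
- solder: Steel reel of solder, 48 mm diameter, 38 mm high, behind the box; leave alone. Origin at the middle of its underside.
- wire: Black wire spool, 70 mm diameter, 25 mm high, behind the box; leave alone. Origin at the middle of its underside.
- tweezers: Steel tweezers, 125 mm long, in front of the box; leave alone. Origin at the middle of its underside.
- cutters: Side cutters with blue handles, 130 mm long, at the right; leave alone. Origin at the middle of its underside.
- screwdriver: Screwdriver, 170 mm long, at the right; leave alone. Origin at the middle of its underside.
- flux: Small white bottle with black cap, 36 mm diameter, 75 mm high, behind the box; leave alone. Origin at the middle of its underside.

How it is judged:
On the way, in this order (a step that is already met when the one before it is completed fails the run):
1. the guard is slid fully open (within 20 mm of its stop) (value of joint guard above 0.165 m), for 0.2 s.
2. the jaw is pulled to the index by the fingers and kept there for half a second, guard still open (x of jaw_pointer in the frame of index_line between -0.006 and 0.006 m and contact force between the fingers and jaw above 2 N and value of joint guard above 0.165 m), for 0.5 s.
At the end, for the whole second after the job is handed in: The fingers still hold the jaw (contact force over 2 N) at rest with its pointer within 6 mm of the index line either way (standing against the 12 mm block); the guard is open to within 20 mm of its stop; the index block has not moved by 3 mm or more (all of step 2 and velocity of joint jaw between -0.01 and 0.01 m/s and distance of index_line from where it was at the start of the episode below 0.003 m); the arm keeps its last pose, push and grip.
It fails at once if the index block is shifted by more than 3 mm (distance of index_line from where it was at the start of the episode above 0.003 m).
It fails at once if one of the other loose things on the bench is moved by more than 30 mm (distance of any of board, breadboard, solder, wire, tweezers, cutters, screwdriver, flux from where it was at the start of the episode above 0.03 m).
It also fails if it takes over 45 s, if anything falls off the work surface, if the arm or the gripper's body presses on something with over 40 N, if the wrist force passes 120 N, or if a joint passes its speed limit or range.

## Robot

A 6-joint arm with a two-finger parallel gripper is mounted at the origin on the work surface. World frame = base frame: x ahead of the robot, y to its left, z up, the work surface at z = 0. Lengths are in m, angles in rad, forces in N, time in s.
With the tool pointing down it reaches from about 0.275 to 0.775 m from the base axis. Payload 14.6 kg.
Tool frame: the origin (TCP) lies at the very end of the fingers, on their centre line; the grasp point (between the pads) lies 19 mm behind it; z points along the fingers, y is the direction in which the jaws open and shut (so a half turn about z gives the same grasp; the last joint's range is limited). The gripper opens to 85 mm and grips with 20 to 120 N. Pads are 22 mm wide; open, the fingers measure 114 mm over their backs; the gripper's body (76 mm by 85 mm) begins 54 mm behind the grasp point. The pads swing forward as they close: fully open they stand 13 mm farther back than shut.
Start: joints at [-0.155, 0.263, -0.048, 1.259, 0, 1.415], TCP at [0.525, -0, 0.231] pointing down, gripper open.
Joint ranges: [-2.65, 2.65], [-0.89, 1.7], [-1.18, 1.37], [-2.13, 2.11], [-1.35, 1.29], [-3.14, 3.14]. Speed limits (rad/s): [1.89, 1.89, 2.57, 2.79, 3.14, 3.14].

## Interface

Orientations are given as [roll, pitch, yaw] about the fixed x, y, z axes, in that order (R = Rz(yaw) Ry(pitch) Rx(roll)).
In Python, from workcell import env, imaging gives the robot as it stands. The module is installed in compiled form; this text tells all that it offers.
- The arm moves only by the tool jog_arm, never from a script. Its argument "plan" is a list of rows, each an object of numbers: "tx", "ty", "tz": the shift along the tool's x, y, z in mm; "roll": the turn about the tool's z in rad; "jaw": the closure, from -1 (fully open) to 1 (shut). A call has 1 to 5 rows; each row is the pose to reach, as a shift and turn from the pose measured when the call began, along the tool's axes at that moment; what a row does not reach only later rows make up. A row lasts 1/10 s, in which the tool goes at most 50 mm and 8.59 degrees, less where a joint would pass 70% of its speed; a pose out of reach is approached as far as the arm can. A call with a gripper value outside its range is refused whole. The fingers move at their own pace and stop on an object; the grip force is fixed at half the most. Time passes only in rows, so rows that repeat a pose let the fingers close. It gives the time, the measured TCP pose, the force and the opening at its end, in the units of the state.
- env.get_state(): the state, without advancing time (a new reading comes with each control period).
- imaging.camera(name): name is "scene" or "side" or "wrist"; returns a dict with "img" (384x512x3 uint8, blue, green, red), "z_map" (384x512 float32, m along the optical axis (not along the pixel's ray), 0 where there is no reading), "mtx" (3x3 intrinsics, pixels), "R" (3x3) and "t" (3): a world point X has camera coordinates R X + t; the wrist camera has in their place "mount" (4x4, takes a point from camera to tool coordinates, whose origin is the TCP and whose axes are the flange's). Camera axes: x right, y down, z forward; pixel columns grow to the right and rows downward; lengths in m; the calibration is good to about 2 mm. A picture is of the moment at which its call begins: read the wrist's pose just before it.
- env.close_job(): hands the job in, once; it reports no verdict.
The state is a dict: "time": time; "qpos": joint angles; "joint_vel": joint speeds; "joint_efforts": joint torques, N m; "tcp_pos": TCP position; "tcp_rot": TCP orientation; "force": force on the tool from outside, world axes, zero at the start; "torque": the same for the moment, N m; "finger_gap": finger opening in m.
Only numpy, scipy, OpenCV 4.12 (cv2) and the standard library are available. Lean on these libraries where they do the work, as an engineer would, in place of code of your own. Each camera call takes 0.05 s, during which the arm holds its last target.

## Working session

There is one attempt and no reset: what is moved stays moved. The work goes in short steps, Python scripts to look and compute and a tool call to move; the robot and the scene stay as the last step left them, time stands still between calls to the robot, and variables do not carry over. Pictures are saved under pics/ and viewed, and the job is handed in when it is done.

Besides the shell and the picture viewer there is one more tool, called by a JSON object that holds its "name" and its "arguments", one argument or row to a line. jog_arm: Moves the arm, as the interface text tells. Its arguments: {"type":"object","properties":{"plan":{"type":"array"}},"required":["plan"]}

```bash
mkdir -p pics
cat > h.py <<'E'
from workcell import env, imaging
import numpy as np, cv2
from scipy.spatial.transform import Rotation as Ro
E
python3 - <<'E'
from h import *
s=env.get_state(); print(s)
for n in ["scene","side","wrist"]:
    c=imaging.camera(n); cv2.imwrite(f"pics/{n}0.png",c["img"]); np.savez(f"{n}0.npz",**c)
    print(n,c["mtx"].round(1).tolist(), *( [c["mount"].round(3).tolist()] if n=="wrist" else [(-c["R"].T@c["t"]).round(3)]))
E
```

```text
{'time': 0.0, 'qpos': array([-1.55312107e-01,  2.63519507e-01, -4.89540012e-02,  1.25941916e+00,
        1.78793332e-05,  1.41549771e+00]), 'joint_vel': array([-0.00051024,  0.00089737, -0.00147178, -0.00133934, -0.00135239,
       -0.00134849]), 'joint_efforts': array([ 6.28219332e-04, -6.37613010e+01,  3.84567368e+01,  1.37825581e-02,
        8.02127857e-07, -5.80562346e-05]), 'tcp_pos': array([5.24709176e-01, 3.91225714e-05, 2.30820617e-01]), 'tcp_rot': array([-3.14051227e+00, -1.87240910e-04,  1.57078273e+00]), 'force': array([-0.97053224, -0.61473763,  0.31769625]), 'torque': array([ 0.02790733, -0.01678325, -0.05755655]), 'finger_gap': 0.08531533005386019}
scene [[358.9, 0.0, 260.7], [0.0, 358.9, 190.7], [0.0, 0.0, 1.0]] [ 1.399 -0.052  0.748]
side [[479.4, 0.0, 248.2], [0.0, 479.4, 188.9], [0.0, 0.0, 1.0]] [0.221 0.932 1.114]
wrist [[318.1, 0.0, 254.3], [0.0, 318.1, 186.3], [0.0, 0.0, 1.0]] [[0.001, -0.949, -0.315, 0.081], [1.0, 0.001, 0.001, -0.0], [-0.001, -0.315, 0.949, -0.142], [0.0, 0.0, 0.0, 1.0]]
```

View pics/scene0.png

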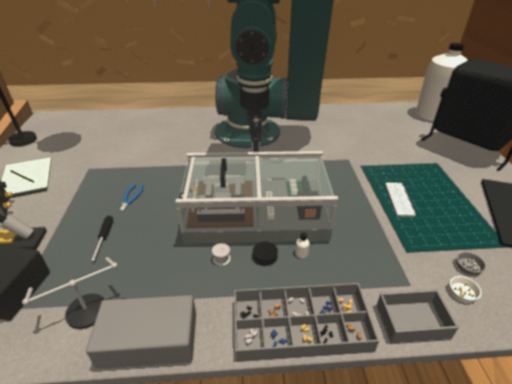

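View pics/side0.png

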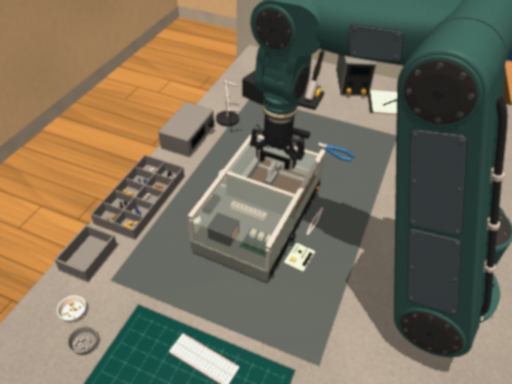

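View pics/wrist0.png

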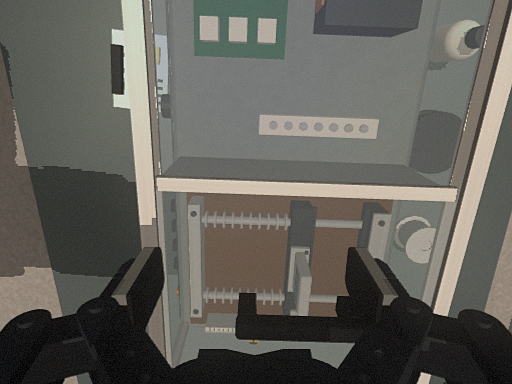

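The overhead views show the box with its long side along world y and the work bay at -y. The wrist view shows the black handle at about (295,325), with the grey tab just above and beside it at about (302,285). Next I'll measure the box from the pale rails (z=166 mm) and the handle.

```bash
cat >> h.py <<'E'
def cam(n):
    s=env.get_state(); c=imaging.camera(n)
    if n=="wrist":
        T=np.eye(4); T[:3,:3]=Ro.from_euler("xyz",s["tcp_rot"]).as_matrix(); T[:3,3]=s["tcp_pos"]
        C=T@c["mount"]; c["Rcw"]=C[:3,:3]; c["o"]=C[:3,3]
    else: c["Rcw"]=c["R"].T; c["o"]=-c["R"].T@c["t"]
    return s,c
def plane(c,uv,z):
    uv=np.atleast_2d(uv).astype(float); K=c["mtx"]
    d=np.c_[(uv[:,0]-K[0,2])/K[0,0],(uv[:,1]-K[1,2])/K[1,1],np.ones(len(uv))]@c["Rcw"].T
    return c["o"]+d*((z-c["o"][2])/d[:,2])[:,None]
def cloud(c):
    K=c["mtx"]; v,u=np.mgrid[:384,:512]; z=c["z_map"]
    P=np.stack([(u-K[0,2])/K[0,0]*z,(v-K[1,2])/K[1,1]*z,z],-1)@c["Rcw"].T+c["o"]
    P[z==0]=np.nan; return P
E
python3 - <<'E'
from h import *
for n in ["scene","side","wrist"]:
    s,c=cam(n); P=cloud(c); g=c["img"].astype(int)
    x,y,z=P[...,0],P[...,1],P[...,2]
    m=(abs(z-.166)<.006)&(g.min(-1)>120)&(abs(x-.52)<.25)&(abs(y-.05)<.4)
    h=(z>.175)&(z<.2)&(g.max(-1)<60)
    print(n,m.sum(),h.sum(), np.nanmedian(z[m]) if m.any() else 0)
    if m.sum()>50:
        r=cv2.minAreaRect((P[m][:,:2]*1000).astype(np.float32)); print(r, cv2.boxPoints(r).round(0).tolist())
    vis=c["img"].copy(); vis[m]=(0,0,255); vis[h]=(0,255,0); cv2.imwrite(f"pics/{n}1.png",vis)
E
python3 -c "
import cv2,numpy as np
cv2.imwrite('pics/m1.png',cv2.resize(np.hstack([cv2.imread(f'pics/{n}1.png') for n in ['scene','wrist']]),(800,300)))
w=cv2.imread('pics/wrist0.png')[180:384,130:470];cv2.imwrite('pics/w1.png',cv2.resize(w,(800,480)))"
```

```text
scene 939 894 0.16474964756543975
((563.0211181640625, 1.046478271484375), (419.8084716796875, 244.22607421875), 88.03218841552734) [[434.0, -205.0], [678.0, -213.0], [692.0, 207.0], [448.0, 215.0]]
side 909 674 0.16549690447316667
((560.7789916992188, 2.39300537109375), (423.5374450683594, 241.0400848388672), 87.82931518554688) [[432.0, -205.0], [673.0, -214.0], [689.0, 209.0], [448.0, 219.0]]
wrist 9012 3295 0.16581095597504303
((562.139892578125, -20.12066650390625), (287.96331787109375, 239.88555908203125), 88.07861328125) [[437.0, -160.0], [677.0, -168.0], [687.0, 120.0], [447.0, 128.0]]
```

View pics/m1.png

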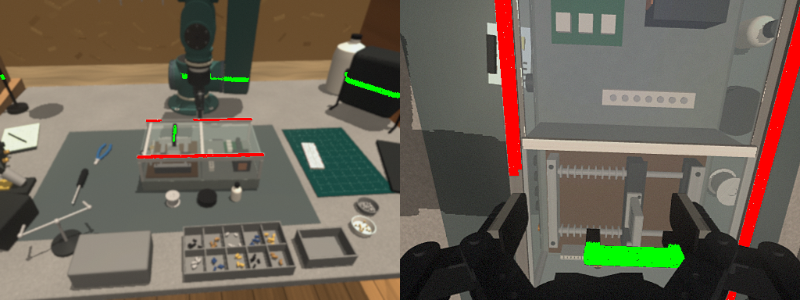

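View pics/w1.png

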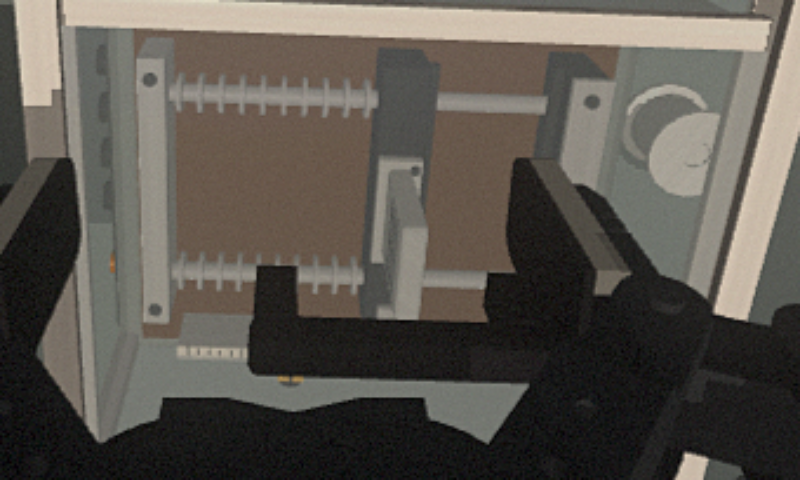

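Run:
```python
from h import *
s,c=cam("wrist"); P=cloud(c); g=c["img"].astype(int); z=P[...,2]
h=(abs(z-.192)<.004)&(g.max(-1)<70); 
n,l,st,ce=cv2.connectedComponentsWithStats(h.astype(np.uint8)); i=1+st[1:,4].argmax()
r=cv2.minAreaRect((P[l==i][:,:2]*1000).astype(np.float32)); print(r,np.median(z[l==i]))
s,c=cam("scene"); P=cloud(c); z=P[...,2]; g=c["img"].astype(int)
h=(abs(z-.19)<.01)&(g.max(-1)<90)&(abs(P[...,0]-.56)<.1)&(abs(P[...,1]+.08)<.1); print(h.sum(),np.nanmin(P[h],0),np.nanmax(P[h],0))
```

```text
((556.8518676757812, -89.93079376220703), (15.459293365478516, 91.97692108154297), 88.02745056152344) 0.19146738329091387
100 [ 0.51764054 -0.09767969  0.1800237 ] [ 0.6080644  -0.08391667  0.19375796]
```

{"name": "jog_arm", "arguments": {
  "plan": [
    {"tx":-45,"ty":12,"tz":0,"roll":0.034,"jaw":1},
    {"tx":-90,"ty":24,"tz":0,"roll":0.034,"jaw":1},
    {"tx":-132,"ty":34,"tz":0,"roll":0.034,"jaw":1},
    {"tx":-132,"ty":34,"tz":0,"roll":0.034,"jaw":1},
    {"tx":-132,"ty":34,"tz":0,"roll":0.034,"jaw":1}
  ]
}}

```text
time: 0.9
tcp_pos: [0.5589, -0.1327, 0.2308]
tcp_rot: [-3.141, -0.0, 1.535]
force: [-0.4, 0.3, -0.2]
finger_gap: 0.0123
```

{"name": "jog_arm", "arguments": {
  "plan": [
    {"tx":0,"ty":0,"tz":30,"roll":0,"jaw":1},
    {"tx":0,"ty":0,"tz":58,"roll":0,"jaw":1},
    {"tx":0,"ty":0,"tz":58,"roll":0,"jaw":1},
    {"tx":15,"ty":0,"tz":58,"roll":0,"jaw":1},
    {"tx":30,"ty":0,"tz":58,"roll":0,"jaw":1}
  ]
}}

```text
time: 1.4
tcp_pos: [0.5603, -0.1017, 0.1743]
tcp_rot: [3.141, 0.001, 1.535]
force: [0.6, -2.5, -1.5]
finger_gap: -0.0001
```

{"name": "jog_arm", "arguments": {
  "plan": [
    {"tx":25,"ty":0,"tz":0,"roll":0,"jaw":1},
    {"tx":50,"ty":0,"tz":0,"roll":0,"jaw":1},
    {"tx":75,"ty":0,"tz":0,"roll":0,"jaw":1},
    {"tx":100,"ty":0,"tz":0,"roll":0,"jaw":1},
    {"tx":125,"ty":0,"tz":0,"roll":0,"jaw":1}
  ]
}}

```text
time: 1.9
tcp_pos: [0.5653, 0.0251, 0.1759]
tcp_rot: [3.138, 0.001, 1.536]
force: [2.5, -3.7, -0.4]
finger_gap: 0.0
```

{"name": "jog_arm", "arguments": {
  "plan": [
    {"tx":10,"ty":0,"tz":0,"roll":0,"jaw":1},
    {"tx":20,"ty":0,"tz":0,"roll":0,"jaw":1},
    {"tx":28,"ty":0,"tz":0,"roll":0,"jaw":1},
    {"tx":34,"ty":0,"tz":0,"roll":0,"jaw":1},
    {"tx":34,"ty":0,"tz":0,"roll":0,"jaw":1}
  ]
}}

```text
time: 2.4
tcp_pos: [0.5665, 0.0595, 0.1759]
tcp_rot: [3.138, 0.001, 1.536]
force: [-0.4, 0.3, 0.0]
finger_gap: 0.0
```

{"name": "jog_arm", "arguments": {
  "plan": [
    {"tx":3,"ty":0,"tz":0,"roll":0,"jaw":1},
    {"tx":6,"ty":0,"tz":0,"roll":0,"jaw":1},
    {"tx":8,"ty":0,"tz":0,"roll":0,"jaw":1}
  ]
}}

```text
time: 2.7
tcp_pos: [0.5666, 0.0638, 0.1758]
tcp_rot: [3.139, 0.01, 1.533]
force: [-3.4, -39.1, 2.9]
finger_gap: -0.0001
```

Run:
```python
from h import *
s,c=cam("scene"); P=cloud(c); z=P[...,2]; g=c["img"].astype(int)
cv2.imwrite("pics/s2.png",cv2.resize(c["img"][120:260,150:360],(800,533)))
```

```text
(no output)
```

View pics/s2.png

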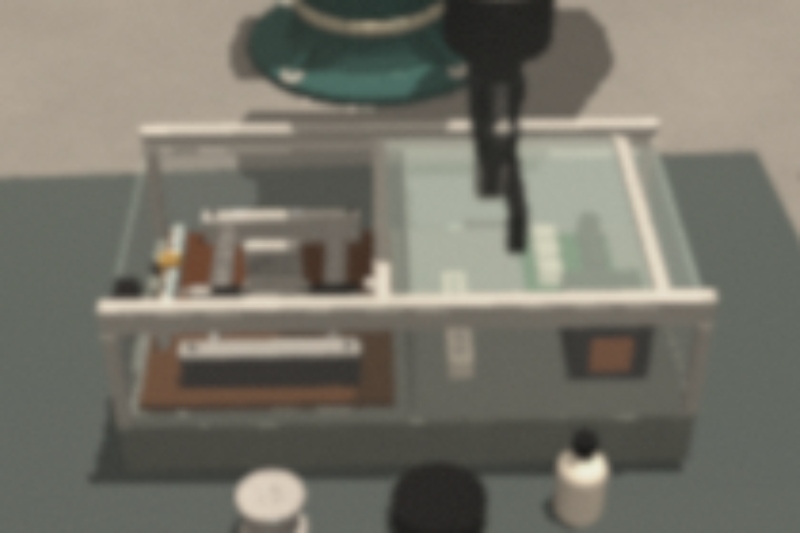

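{"name": "jog_arm", "arguments": {
  "plan": [
    {"tx":-15,"ty":0,"tz":0,"roll":0,"jaw":1},
    {"tx":-20,"ty":0,"tz":-40,"roll":0,"jaw":0.2},
    {"tx":-60,"ty":0,"tz":-80,"roll":0,"jaw":-0.4},
    {"tx":-105,"ty":0,"tz":-84,"roll":0,"jaw":-1},
    {"tx":-150,"ty":3,"tz":-84,"roll":0,"jaw":-1}
  ]
}}

```text
time: 3.25
tcp_pos: [0.564, -0.0874, 0.2633]
tcp_rot: [3.136, 0.01, 1.534]
force: [1.6, -0.4, -0.1]
finger_gap: 0.0585
```

{"name": "jog_arm", "arguments": {
  "plan": [
    {"tx":-25,"ty":4,"tz":0,"roll":0,"jaw":-1},
    {"tx":-45,"ty":8,"tz":0,"roll":0,"jaw":-1},
    {"tx":-45,"ty":8,"tz":0,"roll":0,"jaw":-1}
  ]
}}

```text
time: 3.55
tcp_pos: [0.5704, -0.1352, 0.2634]
tcp_rot: [3.136, 0.01, 1.531]
force: [-0.6, 0.0, -0.5]
finger_gap: 0.085
```

Run:
```python
from h import *
s,c=cam("wrist"); np.savez("w3.npz",**c); print(s["tcp_pos"],s["tcp_rot"],s["finger_gap"])
cv2.imwrite("pics/w3.png",cv2.resize(c["img"],(800,600),interpolation=cv2.INTER_CUBIC))
s,c=cam("scene"); np.savez("s3.npz",**c)
cv2.imwrite("pics/s3.png",cv2.resize(c["img"][120:260,150:360],(800,533)))
```

```text
[ 0.57036141 -0.13524687  0.26337734] [3.13591293 0.01003722 1.53058844] 0.08501494423875657
```

View pics/w3.png

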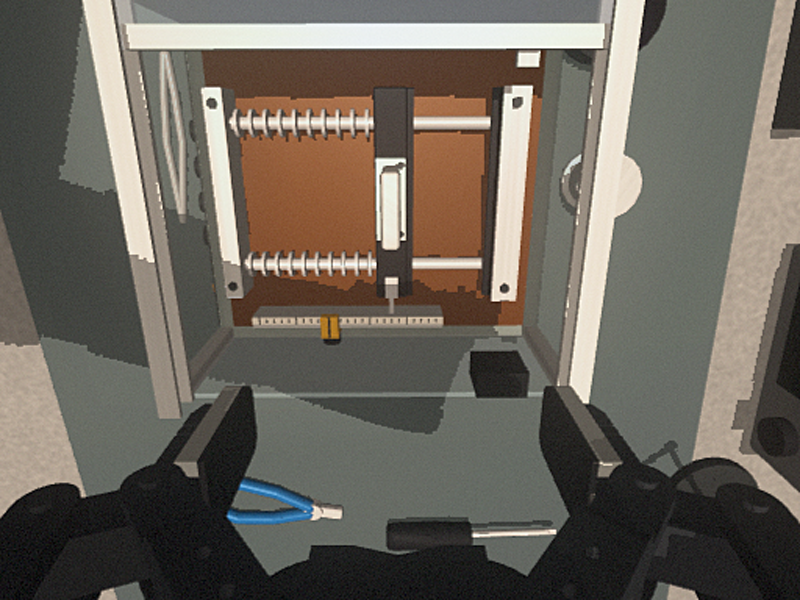

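View pics/s3.png

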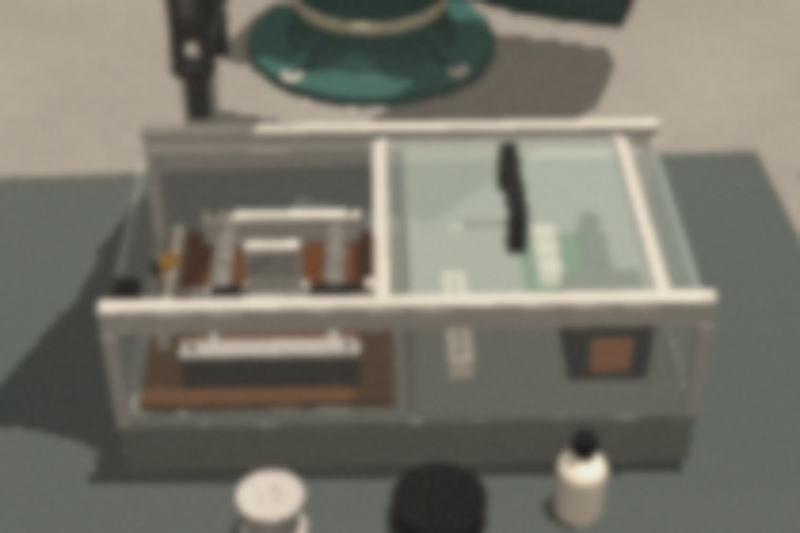

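The guard is open. In the wrist view, scaled to 800x600, the brass block with its dark line is at (331,327), the pointer tip at (392,312), and the tab top centred at (391,208). Next I'll measure these in box axes.

Run:
```python
from h import *
c=dict(np.load("w3.npz")); g=c["img"]; P=cloud(c); hsv=cv2.cvtColor(g,cv2.COLOR_BGR2HSV)
yaw=-0.0345; bx=np.array([np.cos(yaw),np.sin(yaw)]); by=np.array([-np.sin(yaw),np.cos(yaw)]); O=np.array([.562,.0015])
box=lambda p:(np.c_[(p[...,:2]-O)@bx,(p[...,:2]-O)@by,p[...,2]]*1000).round(1)
m=cv2.inRange(hsv,(12,130,60),(32,255,255)); roi=np.zeros_like(m); roi[195:222,200:222]=255; m&=roi
v,u=np.nonzero(m); print("brass cols",u.min(),u.max(),"rows",v.min(),v.max(), "med z",np.nanmedian(P[...,2][m>0]))
print("index mean",box(plane(c,[[u.mean(),v.mean()]],.099)), "edges",box(plane(c,[[u.min()-.5,205],[u.max()+.5,205]],.099)))
gr=cv2.cvtColor(g,cv2.COLOR_BGR2GRAY).astype(int)
print(gr[203:214,204:220])
print("pointer region"); print(gr[186:204,242:260])
z=P[...,2]; t=(z>.136)&(z<.145); t[:100]=0; t[170:]=0; t[:,:235]=0;t[:,265:]=0
r=cv2.minAreaRect((box(P[t])[:,:2]).astype(np.float32)); print("tab",r,np.median(z[t]), P[t].mean(0))
```

```text
brass cols 205 217 rows 201 216 med z 0.09785090413921971
index mean [[ -31.6 -183.4   99. ]] edges [[ -37.8 -179.3   99. ]
 [ -24.4 -179.4   99. ]]
[[169 127 120 119 118  93  63 107 126 123 120 119  85 150 170 175]
 [141 131 134 131 138 128  55 120 142 140 139 123  77 108 117 197]
 [143 121 123 127 130 124  40  90 136 133 135 124  68  85 130 190]
 [144 130 128 131 127 124  37  93 137 133 130 125  78 123 160 188]
 [169 134 125 122 131 123  39  98 139 134 130 127  86 135 176 168]
 [138 117 128 126 132 121  46  95 137 132 131 126  80 111 141 136]
 [132 118 131 128 127 114  55  96 136 131 131 126  87 103 140 138]
 [ 89 101 131 127 132 123  59  94 133 134 128 122  89  67  73  94]
 [ 99 108 130 125 127 123  46  76 137 131 130 124  90  60  77  99]
 [ 99  99 134 125 133 118  48  74 130 135 133 124 107  66  88  95]
 [ 94  97 133 127 131 124  50  81 137 129 129 126 109  65  79  97]]
pointer region
[[ 43  39  46  30  73 150 140 137 137 137 139 140 106  33  39  44  45  40]
 [ 44  42  42  35  69 146 136 142 137 131 136 138 108  32  35  45  46  41]
 [ 43  46  42  32  77 146 137 138 136 134 134 13
[... 615 characters left out ...]
92  94  92]
 [ 83  88  85  85  88  86  93 120 140 131  90  86  88  86  89  86  89  86]
 [ 92  90  91  88  82  88  91 119 140 131  96  84  88  89  90  89  88  83]
 [ 88  86  84  86  85  86  93 118 140 133  95  84  89  83  86  84  90  82]
 [ 85  89  89  84  87  85  93 111 124 117  89  82  90  93  83  87  85  85]
 [ 81  85  83  85  79  79  81  82  78  82  84  84  82  81  86  82  85  84]
 [ 95 103 104 105  99 100  98 100 101 102  99 104 103 105 102 102 100 103]
 [177 174 177 170 168 179 174 173 165 174 174 175 170 163 177 177 184 178]]
tab ((9.815134048461914, -100.24651336669922), (41.30181121826172, 9.455151557922363), 89.58780670166016) 0.1395579397448991 [ 0.56845878 -0.09839709  0.13951719]
```

Tab, box and scale all agree. The tab is at box (9.8, -100.2, 139.6) against (10, -100, 140) expected. The index line is at box x of about -32, so the pull should be about 42 mm. Next I'll move over the tab and descend.

{"name": "jog_arm", "arguments": {
  "plan": [
    {"tx":36,"ty":-3,"tz":0,"roll":-0.006,"jaw":-0.3},
    {"tx":36,"ty":-3,"tz":30,"roll":-0.006,"jaw":-0.3},
    {"tx":36,"ty":-3,"tz":60,"roll":-0.006,"jaw":-0.3},
    {"tx":36,"ty":-3,"tz":90,"roll":-0.006,"jaw":-0.3},
    {"tx":36,"ty":-3,"tz":90,"roll":-0.006,"jaw":-0.3}
  ]
}}

```text
time: 4.15
tcp_pos: [0.567, -0.0961, 0.1703]
tcp_rot: [3.141, 0.008, 1.54]
force: [-0.5, 0.2, 0.7]
finger_gap: 0.0551
```

{"name": "jog_arm", "arguments": {
  "plan": [
    {"tx":-2,"ty":1,"tz":25,"roll":0.004,"jaw":-0.3},
    {"tx":-2,"ty":1,"tz":50,"roll":0.004,"jaw":-0.3},
    {"tx":-2,"ty":1,"tz":63,"roll":0.004,"jaw":-0.3},
    {"tx":-2,"ty":1,"tz":63,"roll":0.004,"jaw":-0.3}
  ]
}}

```text
time: 4.55
tcp_pos: [0.5676, -0.098, 0.1072]
tcp_rot: [-3.141, 0.007, 1.536]
force: [-0.3, -0.5, -0.3]
finger_gap: 0.0553
```

{"name": "jog_arm", "arguments": {
  "plan": [
    {"tx":0,"ty":0,"tz":0,"roll":0,"jaw":0.6},
    {"tx":0,"ty":0,"tz":0,"roll":0,"jaw":1},
    {"tx":0,"ty":0,"tz":0,"roll":0,"jaw":1},
    {"tx":0,"ty":0,"tz":0,"roll":0,"jaw":1},
    {"tx":0,"ty":0,"tz":0,"roll":0,"jaw":1}
  ]
}}

```text
time: 5.05
tcp_pos: [0.5684, -0.098, 0.1084]
tcp_rot: [3.14, 0.007, 1.536]
force: [0.9, 1.1, 7.0]
finger_gap: 0.0093
```

{"name": "jog_arm", "arguments": {
  "plan": [
    {"tx":0,"ty":-8,"tz":0,"roll":0,"jaw":1},
    {"tx":0,"ty":-18,"tz":0,"roll":0,"jaw":1},
    {"tx":0,"ty":-28,"tz":0,"roll":0,"jaw":1},
    {"tx":0,"ty":-36,"tz":0,"roll":0,"jaw":1},
    {"tx":0,"ty":-40,"tz":0,"roll":0,"jaw":1}
  ]
}}

```text
time: 5.55
tcp_pos: [0.5289, -0.0965, 0.1085]
tcp_rot: [3.139, 0.007, 1.536]
force: [8.2, 1.7, -11.7]
finger_gap: 0.0094
```

Run:
```python
from h import *
s,c=cam("wrist"); np.savez("w4.npz",**c); print(s["tcp_pos"],s["force"],s["finger_gap"])
cv2.imwrite("pics/w4.png",cv2.resize(c["img"],(800,600),interpolation=cv2.INTER_CUBIC))
s,c=cam("scene"); np.savez("s4.npz",**c)
cv2.imwrite("pics/s4.png",cv2.resize(c["img"][150:220,180:280],(800,560),interpolation=cv2.INTER_CUBIC))
s,c=cam("side"); cv2.imwrite("pics/d4.png",cv2.resize(c["img"][110:260,200:350],(600,600),interpolation=cv2.INTER_CUBIC))
```

```text
[ 0.52885191 -0.09652896  0.10849299] [  8.1988632    1.72959042 -11.73409534] 0.00938359235634929
```

View pics/w4.png

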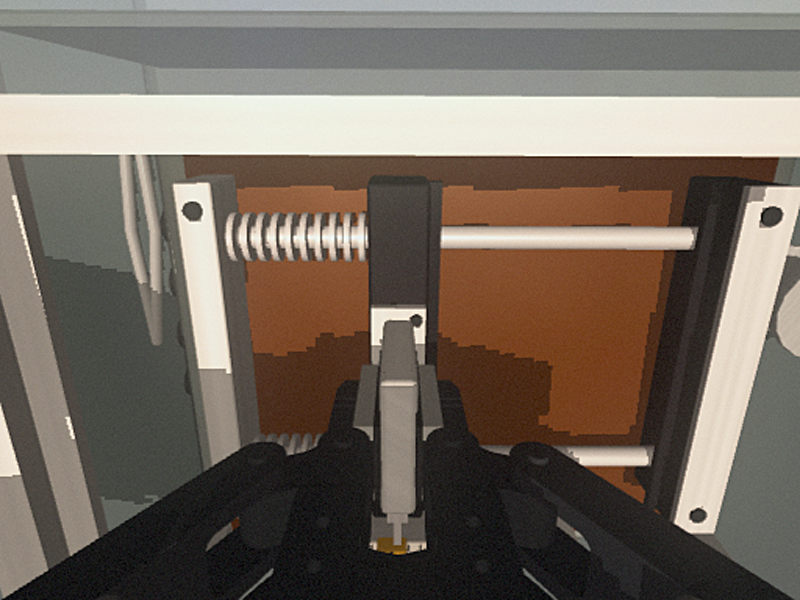

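View pics/s4.png

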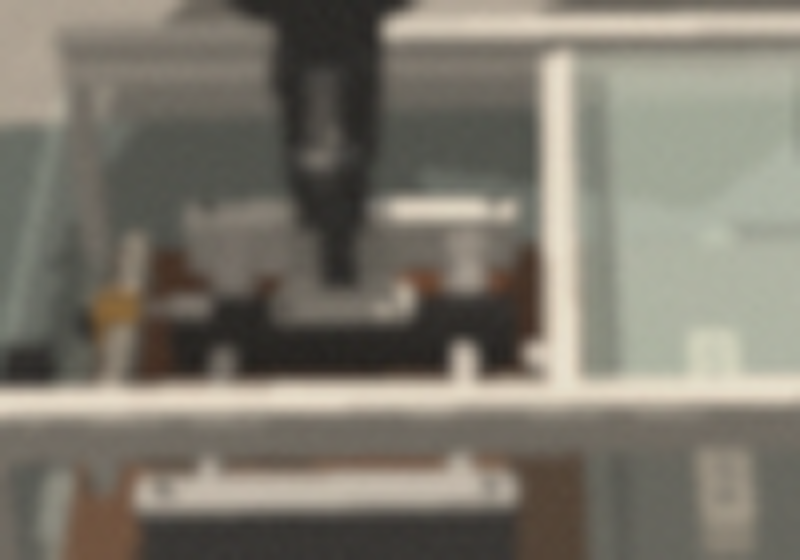

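View pics/d4.png

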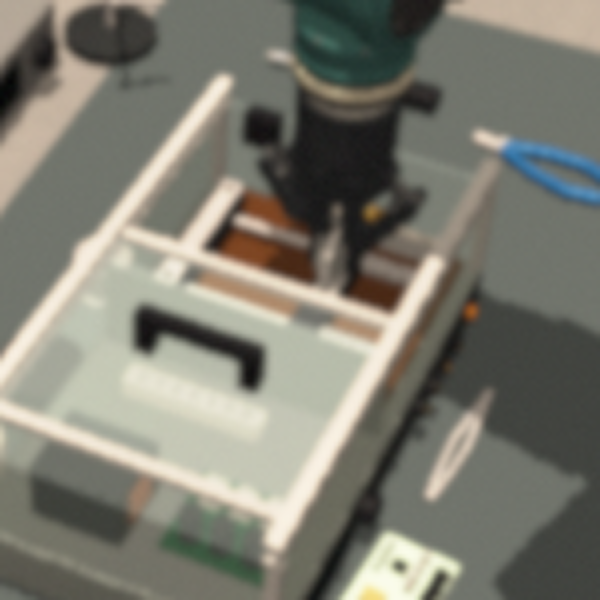

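The pointer at (397,530) is nearly at the brass block at (392,547), both seen between the fingers. I'll zoom in and measure.

Run:
```python
from h import *
c=dict(np.load("w4.npz")); g=c["img"]
cv2.imwrite("pics/w4z.png",cv2.resize(g[315:360,225:285],(800,600),interpolation=cv2.INTER_NEAREST))
for uv in [[250.5,349],[254,342]]: print(plane(c,[uv],.099)*1000)
print(cv2.cvtColor(g,cv2.COLOR_BGR2GRAY)[334:354,234:274])
```

```text
[[ 523.93091999 -170.51238948   99.        ]]
[[ 526.23728673 -165.2102825    99.        ]]
[[ 23  24  27  42  90  76  80  81  81  76  81  81  78  87 126 116 109 116
  130 136 132 129 131 110 119 118 118  87  77  81  80  84  82  86  83  82
   78  83  20  22]
 [ 25  28  20  42  90  86  85  80  79  87  83  80  80  77  75  74  72  86
  121 132 133 132 121  72  77  80  78  79  80  80  82  85  82  84  83  84
   81  80  18  30]
 [ 21  22  21  43  90  87  79  78  84  75  82  87  85  87  75  81  76  91
  125 131 125 134 122  74  80  77  89  81  80  86  89  80  82  81  84  87
   90  81   9  28]
 [ 31  24  26  42  91  84  79  84  84  84  83  82  79  84  79  86  82  92
  127 131 133 132 129  76  86  81  85  80  80  85  84  84  84  83  89  81
   87  79  19  28]
 [ 27  26  21  53  93  84  88  86  84  86  84  84  86  87  90  83  83  91
  124 134 130 132 126  81  83  81  85  81  86  82  84  84  83  85  83  83
   88  84  20  30]
 [ 29  18  26  51  90  87  82  86  84  85  87  86  81  82  84  84  79  92
  127 131 130 133 123  77  90  89  84  83  89  82  84  86  86  82  87  85
   85  83  29  25]
 [ 33 
[... 1632 characters left out ...]
 174 115  73
  191 192 184   1]
 [  6  33  77 101 101 198 184 107  79  75  81  70  70  77  71  76  74  75
   70  70  75  77  76  76  73  95 112  58 156 184 181 179 188 180 122  80
  198 188 174   3]
 [ 18  27  14  20  83 156 180  86  72  78  81  79  75  74  74  80  71  79
   76  74  79  71  78  78  77  79  83  59 159 189 186 187 183 179 127  83
  181  89  87  27]
 [ 26  31  14  27   7  20  42  32  64  67  86  83  83  84  90  82  84  83
   91  88  90  91  86  93  86  93  89  88 159 188 183 173 129  91  84   1
   10  10   9  18]
 [ 30  22  27  31  26  25  18  19  17  17  23  34  57  95  93  88  34  66
  124 124 126 122 123 125 119 107 112 159  96  85  33   7   3  13  17  25
   24  25  23  11]]
```

View pics/w4z.png

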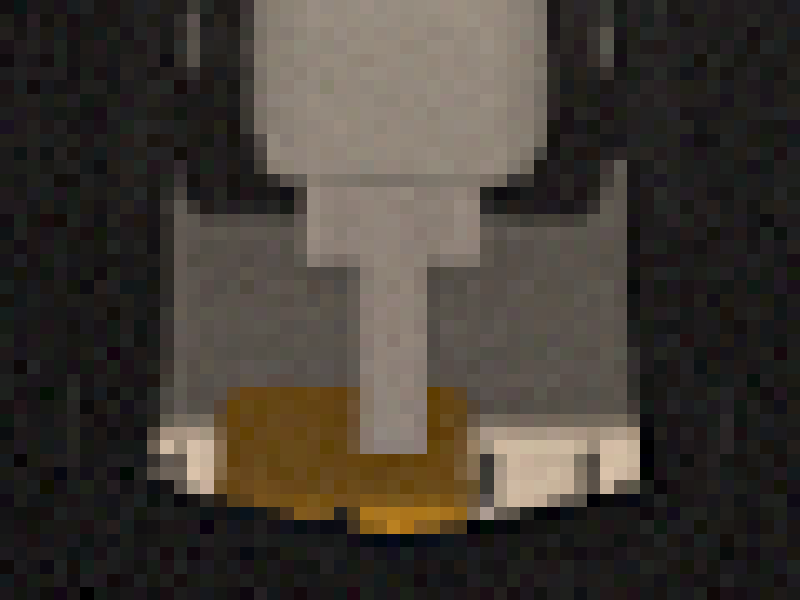

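Block spans columns 241.3–260 (line ≈250.2) and pointer centre ≈254.2, at 0.64 mm/px. That leaves about 2.5 mm to pull, which agrees with the 42 mm estimate.

{"name": "jog_arm", "arguments": {
  "plan": [
    {"tx":0,"ty":-1.5,"tz":0,"roll":0,"jaw":1},
    {"tx":0,"ty":-2.5,"tz":0,"roll":0,"jaw":1},
    {"tx":0,"ty":-2.5,"tz":0,"roll":0,"jaw":1},
    {"tx":0,"ty":-2.5,"tz":0,"roll":0,"jaw":1},
    {"tx":0,"ty":-2.5,"tz":0,"roll":0,"jaw":1}
  ]
}}

```text
time: 6.2
tcp_pos: [0.5275, -0.0965, 0.1085]
tcp_rot: [3.137, 0.007, 1.536]
force: [8.9, -0.6, -11.9]
finger_gap: 0.0091
```

Run:
```python
from h import *
s,c=cam("wrist"); print(s["tcp_pos"],s["force"],s["finger_gap"])
g=c["img"]
cv2.imwrite("pics/w5z.png",cv2.resize(g[315:360,225:285],(800,600),interpolation=cv2.INTER_NEAREST))
```

```text
[ 0.52747521 -0.09645338  0.1085088 ] [  8.87394911  -0.63294306 -11.92392908] 0.009113898238637171
```

View pics/w5z.png

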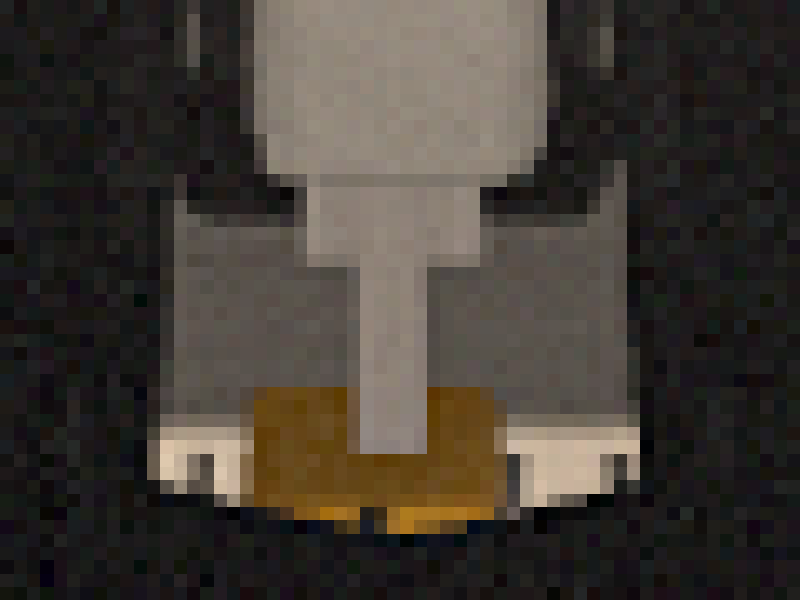

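The pointer is at zoomed column 393 and the line at 373, so about 1 mm is left. One more nudge, with a hold.

{"name": "jog_arm", "arguments": {
  "plan": [
    {"tx":0,"ty":-2,"tz":0,"roll":0,"jaw":1},
    {"tx":0,"ty":-2,"tz":0,"roll":0,"jaw":1},
    {"tx":0,"ty":-2,"tz":0,"roll":0,"jaw":1},
    {"tx":0,"ty":-2,"tz":0,"roll":0,"jaw":1},
    {"tx":0,"ty":-2,"tz":0,"roll":0,"jaw":1}
  ]
}}

```text
time: 6.75
tcp_pos: [0.5263, -0.0964, 0.1085]
tcp_rot: [3.136, 0.006, 1.536]
force: [9.0, 0.2, -11.8]
finger_gap: 0.0092
```

Run:
```python
from h import *
for i in range(6):
    s,c=cam("wrist"); print(s["time"],s["tcp_pos"],s["force"].round(1),s["finger_gap"],abs(s["joint_vel"]).max())
g=c["img"]
cv2.imwrite("pics/w6z.png",cv2.resize(g[315:360,225:285],(800,600),interpolation=cv2.INTER_NEAREST))
s,c=cam("scene"); P=cloud(c); m=(abs(P[...,2]-.188)<.008)&(c["img"].max(-1)<90)&(abs(P[...,0]-.56)<.06)&(P[...,1]>0)&(P[...,1]<.13); print("handle",m.sum(),np.median(P[m],0))
cv2.imwrite("pics/s6.png",c["img"])
```

```text
6.75 [ 0.52634801 -0.0964068   0.10850096] [  9.    0.2 -11.8] 0.009187970381841151 0.001048830628489257
6.8 [ 0.52634992 -0.09639704  0.10850725] [  7.6   0.3 -11.6] 0.009253622981402443 0.001055271417290597
6.85 [ 0.52635265 -0.09639283  0.10850775] [  7.8   0.3 -11.4] 0.008930563732178641 0.0011205431376052988
6.9 [ 0.52633605 -0.09639712  0.1085092 ] [  8.7   0.2 -11.5] 0.00924932581954125 0.00149213476924537
6.95 [ 0.52634099 -0.09640432  0.10850598] [  7.7   1.  -12.2] 0.009124172943425149 0.0016157490814287371
7.0 [ 0.526332   -0.09637415  0.10850925] [  8.1   0.5 -11.6] 0.009251876489819082 0.0017978754556751805
handle 89 [0.57724048 0.07993742 0.19050429]
```

View pics/w6z.png

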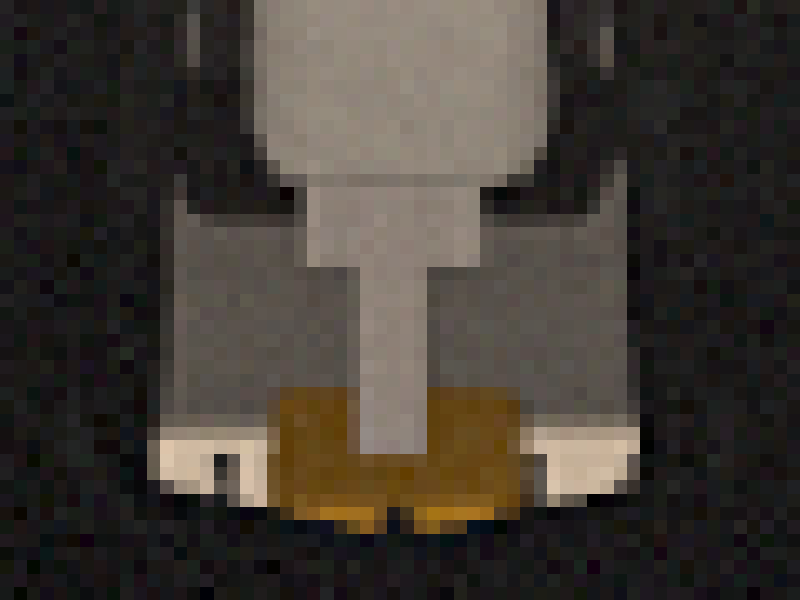

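View pics/s6.png

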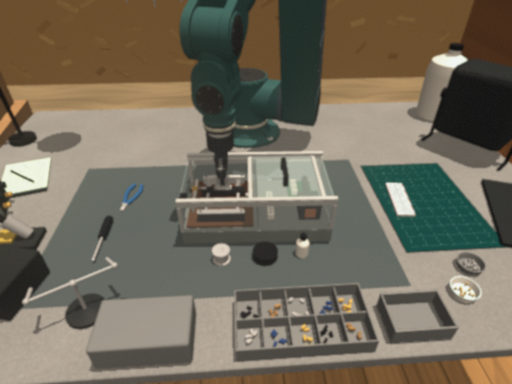

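The pointer at zoomed column 393 and the index line at 400 are within about 0.4 mm. The jaw is steady, the guard is open and the bench is undisturbed, so I'm handing in.

```bash
python3 -c "
from h import *
print(env.close_job())"
```

```text
the job is handed in; nothing more can be done
None
```

I pushed the guard open by its handle until it hit its end stop at about 39 N. I then gripped the jaw's tab, pulled it about 42 mm towards the front, and handed in still holding it there.

**Last checks before handing in:**
- **Pointer:** it was within about 0.4 mm of the index line in the wrist picture.
- **Jaw:** the tool stayed still to within 0.1 mm over six readings. The outside force on it was about 8 N towards +x, as the springs should give at this pull. The finger opening read 9.2 mm on the 10 mm tab.
- **Guard:** the handle measured at y ≈ 0.080 m, about 3 mm from where I expected it at the stop, so well within the 20 mm allowed.
- **Index block and bench:** the block was not touched. The loose things visible in the last overall picture look where they were at the start; the board and tweezers in front are hidden there, but they showed in the side view after the main pull.

**One thing disagreed:** while holding, there is also a steady downward force of about 12 N on the tool that I can't explain for certain, probably from the pads swinging as they closed. It stayed constant and far below the limits.

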